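# Refit the heat knob of the bun warmer and set it to the long mark

### The job

The heat knob has come off the little bun warmer and lies beside it. Push it fully home on the bare flatted shaft on the sloping panel, with its D-shaped bore turned to match the shaft, then turn the dial clockwise until the knob's pointer lines up with the long raised mark, and let go. Do not disturb the jam jar, the teaspoon or the sugar shaker.

Things in the scene. Friction and masses are not known exactly. Their poses are not given: they have to be found in the camera images.
- knob_center (a point): Centre (half-way up, on the axis) of the loose black dial knob, standing on the worktop bore downward, about 60 g. 46 mm high: a round skirt 48 mm in diameter up to 24 mm, on it a straight grip bar 14 mm wide and 22 mm high, its flanks parallel from 21 mm behind the axis to 17 mm ahead. x axis: along the bar to its pointer end; z: up the knob's axis. The underside is 23 mm below this point.
- knob_pointer (a point): Tip of the pointer: the front end of the grip bar, narrowed and drawn out to 30 mm from the knob's axis so that it overhangs the skirt by 6 mm, a pale line on top (the blunt back end reaches 21 mm). This point is 35 mm above the underside. Same axes as knob_center.
- knob_bore (a point): Centre of the mouth of the D-shaped bore in the knob's underside: 22 mm deep, 18 mm in diameter, its flat 5.3 mm from the axis on the pointer's side, mouth bevelled. Same axes as knob_center.
- shaft_tip (a point): Centre of the free end of the bare steel D-shaft: 16 mm in diameter, one flat 4.5 mm from the axis, tip bevelled, 20 mm long, square to the sloping panel. z axis: out of the panel along the shaft (35 degrees from vertical, leaning to the warmer's front); x: the way the flat faces, where the pointer must point. Turns with the shaft. With the knob fully home knob_center is 3 mm outside this point.
- long_mark (a point): Middle of the long raised bar mark (13 x 4.5 mm) on the round dial plate (92 mm in diameter) that the knob's underside rests on when home; 38.5 mm from the shaft's axis, straight up the slope from it; the other marks are small dots. x axis: up the slope, away from the shaft; z: out of the panel. Fixed to the warmer.
- shaft (a joint): Turn of the shaft (rad): 0 with the flat facing the panel's left side (the warmer's +y), grows clockwise seen from in front; pi/2 when the flat faces the long mark; stops at 0 and 2.6. Stays where it is left (about 0.05 N m of friction). The knob has some 0.1 rad of play on it each way.
- warmer: The bun warmer, fixed: aluminium housing 190 mm deep (x), 170 mm wide (y), 107 mm high; its front panel slopes up from 30 mm at the front edge (x = -95 mm) to 107 mm (x = +15 mm); a wire rail at the rear edge reaches 128 mm. Origin: centre of the underside, x toward its back; the front faces roughly toward the robot.
- jam_jar: Bystander, loose: glass jam jar, 65 mm in diameter, 94 mm high; origin at the centre of the underside.
- spoon: Bystander, loose: metal teaspoon 132 x 26 x 9 mm lying flat; origin at the centre of the underside.
- shaker: Bystander, loose: clear sugar shaker with a domed steel top, 44 mm in diameter, 90 mm high; origin at the centre of the underside.
Things that resemble listed ones, but are neither listed nor needed, are in the scene too. Of the things that look like the part that bears knob_center, the largest one is meant.

How it is judged:
By the outcome, as a careful person would: the job done as asked, in the order asked, and still so for the second after the job is handed in, with the robot touching nothing.
It also fails if it takes over 48 s, if anything falls off the work surface, if the arm or the gripper's body presses on something with over 40 N, if the wrist force passes 120 N, or if a joint passes its speed limit or range.

### The arm

A 7-joint arm with a two-finger parallel gripper is mounted at the origin on a cart in front of the work surface, level with it; the furniture and walls round the work are solid. World frame = base frame: x ahead of the robot, y to its left, z up, the work surface at z = 0. Lengths are in mm, angles in rad, forces in N, time in s.
With the tool pointing down it reaches from about 400 to 875 mm from the base axis. Payload 4.4 kg.
Tool frame: the origin (TCP) lies on the centre line of the jaws, within the pads' length; the fingertips stand 25 mm ahead of it and the grasp point (between the pads) lies 6 mm ahead of it; x points along the fingers, y is the direction in which the jaws open and shut, and the axes are right-handed (so a half turn about x gives the same grasp; the last joint's range is limited). The gripper opens to 85 mm and grips with 20 to 120 N. Pads are 22 mm wide; open, the fingers measure 114 mm over their backs; the gripper's body (76 mm by 85 mm) begins 54 mm behind the grasp point. The pads swing forward as they close: fully open they stand 13 mm farther back than shut.
Start: joints at [-1.168, 0.628, 0.038, 1.517, -0.027, 0.996, -0.02], TCP at [293.661, 579.897, 256.313] pointing down, gripper open.
Joint ranges: [-3.06, 3.06], [-0.37, 2.12], [-1.25, 1.32], [0.18, 2.47], [-1.1, 4.24], [0.23, 1.98], [-2.94, 2.94]. Speed limits (rad/s): [2.57, 2.57, 3.14, 3.14, 3.14, 3.14, 3.14].

### API

Orientations are given as [roll, pitch, yaw] about the fixed x, y, z axes, in that order (R = Rz(yaw) Ry(pitch) Rx(roll)).
In Python, from cell import * gives the robot as it stands. The module is installed in compiled form; this text tells all that it offers.
- The arm moves only by the tool jog_arm, never from a script. Its argument "series" is a list of rows, each a list of 3 entries, a list of its own where there are three numbers: the turn, a rotation vector about the tool's x, y, z in degrees, then the shift along the tool's x, y, z in mm, then the gripper's target within -1 to 1 (shut at 1, half-way at 0, fully open at -1). In form: [[[rx, ry, rz], [dx, dy, dz], hand], ...]. A call has 1 to 8 rows; each row shifts and turns the commanded pose from where the row before left it, along the tool's axes as they then stand; what a row does not reach is not made up. A row lasts 1/8 s, in which the tool goes at most 62.5 mm and 10.7 degrees, less where a joint would pass 70% of its speed; a pose out of reach is approached as far as the arm can. A call is refused whole if a number of a shift passes 62.5 or a number of a turn 10.7, either way. A call with a gripper value outside its range is refused whole. The fingers move at their own pace and stop on an object; the grip force is fixed at half the most. Time passes only in rows, so rows that do not move let the fingers close. It gives the time, the measured TCP pose, the force and the opening at its end, in the units of the state.
- read_state(): the state, without advancing time (a new reading comes with each control period).
- get_image(name): name is "scene" or "top"; returns a dict with "img" (400x640x3 uint8, red, green, blue), "range_z" (400x640 float32, mm along the optical axis (not along the pixel's ray), 0 where there is no reading), "fovy" (degrees; the focal length in pixels is half the picture's height over the tangent of half this angle, whatever the lens; pixels are square), "cx", "cy" (the principal point, pixels), "cam_to_world" (4x4, takes a point from camera to world coordinates). Camera axes: x right, y up, looking along -z (the intrinsics and any distortion apply to the point x, -y, -z); pixel columns grow to the right and rows downward; lengths in mm; the calibration is good to about 2 mm. A picture is of the moment at which its call begins.
- finish_job(): hands the job in, once; it reports no verdict.
The state is a dict: "clock": time; "qpos": joint angles; "qd": joint speeds; "tau": joint torques, N m; "eef_pos": TCP position; "tool_rot": TCP orientation; "force": force on the tool from outside, world axes, zero at the start; "torque": the same for the moment, N m; "width": finger opening in mm.
Only numpy, scipy, OpenCV 4.12 (cv2) and the standard library are available. Lean on these libraries where they do the work, as an engineer would, in place of code of your own. Each camera call takes 0.05 s, during which the arm holds its last target. There are 200 camera calls.

## Working session

There is one attempt and no reset: what is moved stays moved. The work goes in short steps, Python scripts to look and compute and a tool call to move; the robot and the scene stay as the last step left them, time stands still between calls to the robot, and variables do not carry over. Pictures are saved under pics/ and viewed, about 8 in all and at most 12, crops included, and the job is handed in when it is done.

Besides the shell and the picture viewer there is one more tool, called after "Emit:" in YAML: its name, and indented under it one key for each argument. jog_arm: Moves the arm, as the interface text tells. Its arguments: {"type":"object","properties":{"series":{"type":"array"}},"required":["series"]}

```bash
mkdir -p pics; cat > h.py <<'E'
from cell import *
import numpy as np, cv2
from scipy.spatial.transform import Rotation as R
def grab(n):
    d=get_image(n); d['f']=200/np.tan(np.radians(d['fovy']/2)); return d
def save(d,p,box=None,s=1):
    im=d['img'][:,:,::-1]
    if box: im=im[box[1]:box[3],box[0]:box[2]]
    if s!=1: im=cv2.resize(im,None,fx=s,fy=s,interpolation=cv2.INTER_CUBIC)
    cv2.imwrite('pics/'+p,im)
def cloud(d):
    v,u=np.mgrid[:400,:640]; z=d['range_z']
    P=np.stack([(u-d['cx'])/d['f']*z,-(v-d['cy'])/d['f']*z,-z],-1)
    T=d['cam_to_world']; return P@T[:3,:3].T+T[:3,3]
def ray(d,u,v,h):
    T=d['cam_to_world']; r=T[:3,:3]@np.array([(u-d['cx'])/d['f'],-(v-d['cy'])/d['f'],-1.]); o=T[:3,3]
    return o+r*(h-o[2])/r[2]
E
python3 - <<'E'
from h import *
s=read_state(); print({k:np.round(v,3) if not isinstance(v,dict) else v for k,v in s.items()})
for n in('scene','top'):
    d=grab(n); save(d,n+'0.png'); print(n,{k:(d[k] if k!='cam_to_world' else np.round(d[k],3).tolist()) for k in d if k not in('img','range_z')})
    np.savez(n+'0.npz',**d)
E
```

```text
{'clock': np.float64(0.0), 'qpos': array([-1.168,  0.629,  0.038,  1.518, -0.027,  0.996, -0.02 ]), 'qd': array([ 0.001,  0.001, -0.   ,  0.001, -0.001, -0.001,  0.001]), 'tau': array([ 1.0000e-03, -5.6341e+01,  1.2270e+00, -1.9345e+01,  1.1000e-02,
        1.1000e-02, -0.0000e+00]), 'eef_pos': array([293.382, 579.363, 255.376]), 'tool_rot': array([-1.562,  1.569, -2.031]), 'force': array([ 0.132, -0.274,  0.291]), 'torque': array([ 0.006, -0.005, -0.057]), 'width': np.float64(85.504)}
scene {'fovy': 56.24295891351602, 'cx': 327.2971537053877, 'cy': 193.1991621781818, 'cam_to_world': [[0.877, 0.197, -0.438, 140.911], [-0.48, 0.392, -0.785, -453.912], [0.017, 0.898, 0.439, 478.853], [0.0, 0.0, 0.0, 1.0]], 'f': np.float64(374.22899110625104)}
top {'fovy': 49.7134159087695, 'cx': 315.51154443368927, 'cy': 198.68292185951248, 'cam_to_world': [[-0.007, 0.988, -0.152, 370.244], [-1.0, -0.009, -0.015, 216.958], [-0.016, 0.152, 0.988, 1093.407], [0.0, 0.0, 0.0, 1.0]], 'f': np.float64(431.71697355493563)}
```

View pics/scene0.png

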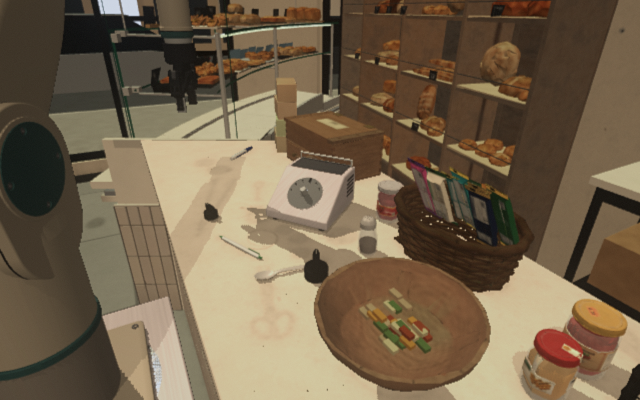

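View pics/top0.png

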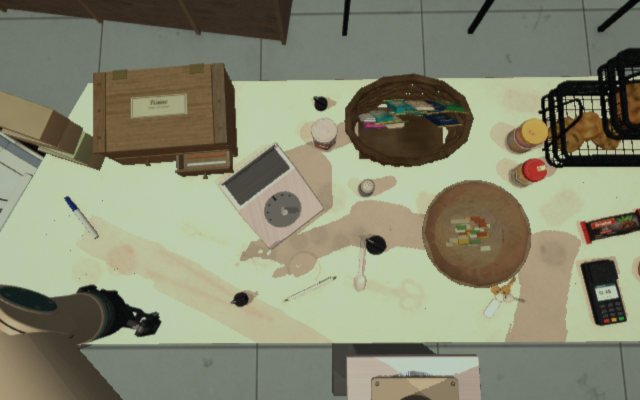

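Pictures 1–2: there are three black knob-like things in top view, at (375,244), (240,298) and (320,103). The one at (375,244), scene (316,268), looks largest. The warmer dial is at top (283,209), scene (305,192). Next I measure all three and view an enlarged crop.

```bash
python3 - <<'E'
from h import *
L=lambda n:{k:v for k,v in np.load(n+'0.npz').items()}
t,s=L('top'),L('scene')
Pt,Ps=cloud(t),cloud(s)
for nm,d,P,pts in(('top',t,Pt,[(375,244),(240,298),(320,103)]),('scene',s,Ps,[(316,268),(210,212)])):
    g=d['img'].max(-1)<60
    n,l,st,c=cv2.connectedComponentsWithStats(g.astype(np.uint8))
    for u,v in pts:
        w=l[v-8:v+9,u-8:u+9]; k=np.bincount(w[w>0]).argmax(); Q=P[l==k]
        print(nm,(u,v),'area',st[k],'lo',np.percentile(Q,3,0).round(),'hi',np.percentile(Q,97,0).round())
# warmer panel plane from top: points in region
def plane(P,name):
    Q=P.reshape(-1,3); m=(Q[:,0]>350)&(Q[:,0]<680)&(Q[:,1]>200)&(Q[:,1]<450)&(Q[:,2]>35)&(Q[:,2]<103); Q=Q[m]
    best=None;rng=np.random.default_rng(0)
    for _ in range(500):
        a=Q[rng.choice(len(Q),3,0)]; n=np.cross(a[1]-a[0],a[2]-a[0]); n/=np.linalg.norm(n)+1e-9; n*=np.sign(n[2])
        if not .7<n[2]<.93: continue
        i=abs((Q-a[0])@n)<1.5
        if best is None or i.sum()>best.sum(): best=i
    A=Q[best]; c=A.mean(0); n=np.linalg.svd(A-c,full_matrices=0)[2][2]; n*=np.sign(n[2])
    print(name,len(A),c.round(1),n.round(4),'tilt',np.degrees(np.arccos(n[2])),'yaw of -n',np.degrees(np.arctan2(-n[1],-n[0])))
plane(Pt,'top');plane(Ps,'scene')
for nm,d,P,b in(('top',t,Pt,(215,140,330,250)),('scene',s,Ps,(255,150,365,235))): 
    x=P[b[1]:b[3],b[0]:b[2]]; print(nm,np.nanmax(x[...,2]))
a=cv2.resize(t['img'][219:269,340:410,::-1],(420,300),interpolation=2)
b=cv2.resize(s['img'][235:295,275:359,::-1],(420,300),interpolation=2)
c=cv2.resize(t['img'][183:238,250:320,::-1],(382,300),interpolation=2)
e=cv2.resize(s['img'][165:220,270:340,::-1],(382,300),interpolation=2)
o=np.zeros((600,802,3),np.uint8);o[:300,:420]=a;o[300:,:420]=b;o[:300,420:]=c;o[300:,420:]=e
cv2.imwrite('pics/crop.png',o[:,:800])
E
```

```text
top (375, 244) area [366 236  20  18 273] lo [400.  67.  19.] hi [437. 108.  49.]
top (240, 298) area [234 293  14  13 143] lo [275. 403.  11.] hi [303. 430.  35.]
top (320, 103) area [314  97  13  14 135] lo [774. 204.   6.] hi [801. 232.  35.]
scene (316, 268) area [305 250  23  33 494] lo [394.  59.   4.] hi [434. 100.  45.]
scene (210, 212) area [205 205  13  15 140] lo [273. 399.   3.] hi [299. 425.  32.]
top 1729 [504.6 315.2  70.9] [-0.4514 -0.3414  0.8244] tilt 34.47089777719141 yaw of -n 37.10524835002707
scene 1633 [504.9 306.5  67.6] [-0.4545 -0.3484  0.8198] tilt 34.93707558912161 yaw of -n 37.47578086137406
top 1093.4073896998648
scene 478.8528274815737
```

View pics/crop.png

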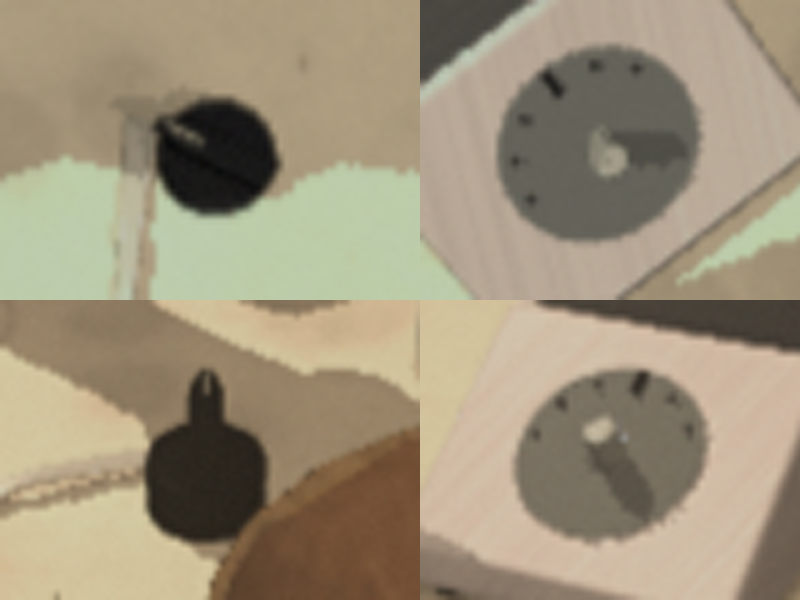

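Picture 3: the knob at top (375,244) is the one. It spans about 48 mm and 46 mm high, while the other two are about 33 mm across and 33 mm high. Its pale pointer line is toward the upper left, next to the spoon's handle end. The dial shows its long mark at top (274,198) and the bare shaft at about (284,211). Next come precise measurements and a rectified view of the shaft tip.

```bash
cat >> h.py <<'E'
def rayplane(d,u,v,p0,n):
    T=d['cam_to_world']; u=np.asarray(u,float);v=np.asarray(v,float)
    r=np.stack([(u-d['cx'])/d['f'],-(v-d['cy'])/d['f'],-np.ones_like(u)],-1)@T[:3,:3].T; o=T[:3,3]
    return o+r*(((p0-o)@n)/(r@n))[...,None]
def proj(d,P):
    T=d['cam_to_world']; p=(np.asarray(P)-T[:3,3])@T[:3,:3]
    return np.stack([d['cx']-d['f']*p[...,0]/p[...,2], d['cy']+d['f']*p[...,1]/p[...,2]],-1)
E
python3 - <<'E'
from h import *
L=lambda n:{k:v for k,v in np.load(n+'0.npz').items()}
t,s=L('top'),L('scene'); views=(('top',t,(284,209)),('scene',s,(305,192)))
tx=R.from_euler('xyz',read_state()['tool_rot']).as_matrix(); print('tool axes cols',tx.round(3).tolist())
tiles=[]
for nm,d,(u,v) in views:
    P=cloud(d); 
    # knob
    Q=P.reshape(-1,3); dark=(d['img'].max(-1)<75).ravel()
    m=dark&(abs(Q[:,0]-418)<45)&(abs(Q[:,1]-85)<45)
    B=Q[m&(Q[:,2]>40)&(Q[:,2]<52)]; S=Q[m&(Q[:,2]>19)&(Q[:,2]<29)]
    r=cv2.minAreaRect(B[:,:2].astype(np.float32)); print(nm,'bar',len(B),B[:,2].mean().round(1),r)
    c,rad=cv2.minEnclosingCircle(S[:,:2].astype(np.float32)); print(' skirt',len(S),np.round(c,1),round(rad,1))
    # dial
    hsv=cv2.cvtColor(d['img'],cv2.COLOR_RGB2HSV); 
    g=((d['img'].max(-1)<130)&(hsv[...,1]<45)).astype(np.uint8); 
    box=np.zeros_like(g); box[v-24:v+25,u-24:u+25]=1; g&=box
    g=cv2.morphologyEx(g,cv2.MORPH_CLOSE,np.ones((7,7),np.uint8))
    n_,l,st,c=cv2.connectedComponentsWithStats(g); k=l[v+3,u-5] or np.argmax(st[1:,4])+1
    M=(l==k); vv,uu=np.nonzero(M); Z=P[M]; c0=np.median(Z,0)
    for _ in range(3):
        if _==0: n=np.array([-.453,-.345,.822])
        i=abs((Z-c0)@n)<2; c0=Z[i].mean(0); n=np.linalg.svd(Z[i]-c0,full_matrices=0)[2][2]; n*=np.sign(n[2])
    print(nm,'dial px',M.sum(),st[k],'plane',c0.round(1),n.round(4),'tilt',np.degrees(np.arccos(n[2])).round(2),'yaw',np.degrees(np.arctan2(-n[1],-n[0])).round(2),'fit',i.sum())
    ct=cv2.findContours(M.astype(np.uint8),0,1)[0]; ct=max(ct,key=len)[:,0].astype(float)
    el=cv2.fitEllipse(ct.astype(np.float32))
    W=rayplane(d,ct[:,0],ct[:,1],c0,n); up=np.array([0,0,1.])-n*n[2]; up/=np.linalg.norm(up); le=np.cross(n,up)
    a=np.c_[(W-c0)@up,(W-c0)@le]; A=np.c_[2*a,np.ones(len(a))]; x=np.linalg.lstsq(A,(a**2).sum(1),rcond=None)[0]
    ctr=c0+up*x[0]+le*x[1]; print(' centre',ctr.round(1),'R',np.sqrt(x[2]+x[0]**2+x[1]**2).round(1),'px',proj(d,ctr).round(1),'le',le.round(2))
    np.savez(nm+'_dial.npz',ctr=ctr,n=n)
    # rectify: panel plane & tip plane 
    for h in(0,20):
        g=np.linspace(-50,50,400) if h==0 else np.linspace(-20,20,400)
        X,Y=np.meshgrid(-g,-g) # right = -le ; up=up
        Wp=ctr+n*h+up*Y[...,None]+le*X[...,None]; p=proj(d,Wp).astype(np.float32)
        im=cv2.remap(d['img'],p[...,0],p[...,1],cv2.INTER_NEAREST if h else cv2.INTER_LINEAR)[...,::-1]
        im=im.copy(); cv2.drawMarker(im,(200,200),(0,0,255),0,10); tiles.append(cv2.resize(im,(300,300)))
cv2.imwrite('pics/rect.png',np.vstack([np.hstack(tiles[:2]),np.hstack(tiles[2:])]))
E
```

```text
tool axes cols [[-0.001, 0.452, 0.892], [-0.002, 0.892, -0.452], [-1.0, -0.002, -0.0]]
top bar 106 45.8 ((421.044189453125, 88.60745239257812), (49.23104476928711, 13.054442405700684), 62.859222412109375)
 skirt 162 [418.2  85.1] 22.9
top dial px 1012 [ 264  192   37   35 1012] plane [502.9 312.   70.7] [-0.4553 -0.3477  0.8196] tilt 34.95 yaw 37.37 fit 667
 centre [502.4 311.4  70.2] R 44.1 px [282.4 209.3] le [-0.61  0.79  0.  ]
scene bar 95 44.6 ((417.82513427734375, 83.59739685058594), (46.011756896972656, 11.652888298034668), 63.30816650390625)
 skirt 231 [416.2  81.5] 24.2<stdin>:23: RuntimeWarning: Mean of empty slice.
  ret = um.true_divide(
Traceback (most recent call last):
IndexError: index 2 is out of bounds for axis 0 with size 0
```

```bash
cat > dial.py <<'E'
from h import *
L=lambda n:{k:v for k,v in np.load(n+'0.npz').items()}
t,s=L('top'),L('scene'); views=(('top',t,(284,209)),('scene',s,(305,192)))
tiles=[]
for nm,d,(u,v) in views:
    P=cloud(d); n0=np.array([-.4553,-.3477,.8196]); pc=np.array([502.4,311.4,70.2])
    V=d['img'].max(-1).astype(int); yy,xx=np.mgrid[:400,:640]
    pl=rayplane(d,xx,yy,pc,n0); rr=np.linalg.norm(pl-pc,axis=-1)
    thr=(np.median(V[rr<40])+np.median(V[(rr>52)&(rr<60)]))/2; M=(V<thr)&(rr<52)
    n_,l,st,c=cv2.connectedComponentsWithStats(M.astype(np.uint8)); k=np.argmax(st[1:,4])+1; M=l==k
    Z=P[M]; c0=np.median(Z,0); n=n0
    for _ in range(3):
        i=abs((Z-c0)@n)<2.5; c0=Z[i].mean(0); n=np.linalg.svd(Z[i]-c0,full_matrices=0)[2][2]; n*=np.sign(n[2])
    print(nm,thr,'dial px',M.sum(),st[k],'plane',c0.round(1),n.round(4),'tilt',np.degrees(np.arccos(n[2])).round(2),'yaw',np.degrees(np.arctan2(-n[1],-n[0])).round(2),'fit',i.sum())
    ct=max(cv2.findContours(M.astype(np.uint8),0,1)[0],key=len)[:,0].astype(float)
    W=rayplane(d,ct[:,0],ct[:,1],c0,n); up=np.array([0,0,1.])-n*n[2]; up/=np.linalg.norm(up); le=np.cross(n,up)
    a=np.c_[(W-c0)@up,(W-c0)@le]; A=np.c_[2*a,np.ones(len(a))]; x=np.linalg.lstsq(A,(a**2).sum(1),rcond=None)[0]
    ctr=c0+up*x[0]+le*x[1]; print(' centre',ctr.round(1),'R',np.sqrt(x[2]+x[0]**2+x[1]**2).round(1),'px',proj(d,ctr).round(1))
    np.savez(nm+'_dial.npz',ctr=ctr,n=n)
    for h in(0,20):
        g=np.linspace(-50,50,400) if h==0 else np.linspace(-20,20,400)
        X,Y=np.meshgrid(-g,-g)
        p=proj(d,ctr+n*h+up*Y[...,None]+le*X[...,None]).astype(np.float32)
        im=cv2.remap(d['img'],p[...,0],p[...,1],cv2.INTER_NEAREST if h else cv2.INTER_LINEAR)[...,::-1]
        im=im.copy(); cv2.drawMarker(im,(200,200),(0,0,255),0,10); tiles.append(cv2.resize(im,(300,300)))
cv2.imwrite('pics/rect.png',np.vstack([np.hstack(tiles[:2]),np.hstack(tiles[2:])]))
E
python3 dial.py
```

```text
top 142.5 dial px 1023 [ 264  191   37   36 1023] plane [503.1 311.8  70.2] [-0.4562 -0.3494  0.8184] tilt 35.07 yaw 37.44 fit 843
 centre [502.6 311.4  69.8] R 44.8 px [282.4 209.2]
scene 164.5 dial px 853 [287 178  36  32 853] plane [500.6 309.   67.5] [-0.4535 -0.3456  0.8215] tilt 34.76 yaw 37.31 fit 756
 centre [500.7 309.9  68. ] R 44.8 px [304.3 192.6]
```

View pics/rect.png

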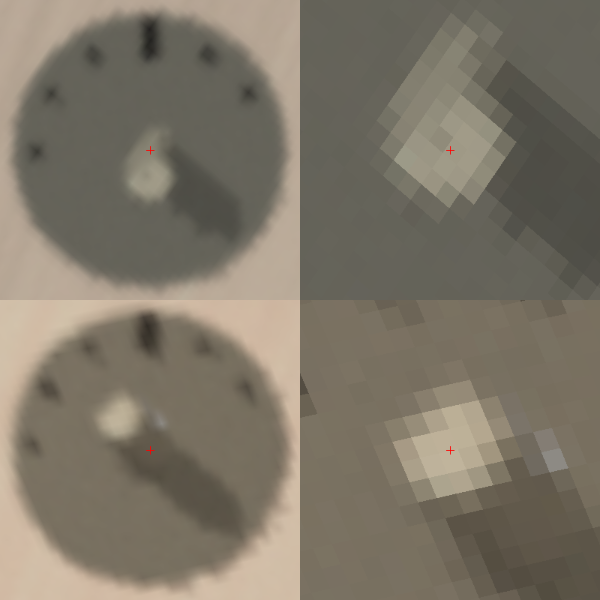

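Emit:
jog_arm:
  series:
    - [[10, 0, 0], [0, -40, 40], -0.3]
    - [[10, 0, 0], [0, -20, 45], -0.3]
    - [[10, 0, 0], [0, 0, 50], -0.3]
    - [[10, 0, 0], [0, 0, 45], -0.3]
    - [[10, 0, 0], [0, 0, 40], -0.3]
    - [[10, 0, 0], [0, 0, 40], -0.3]
    - [[10, 0, 0], [0, 20, 40], -0.3]
    - [[10, 0, 0], [0, 20, 20], -0.3]

```text
clock: 1.1
eef_pos: [459.1, 269.7, 256.3]
tool_rot: [-0.062, 1.57, -1.936]
force: [0.7, 0.3, -0.0]
width: 55.8
```

Picture 4: both rectified views put the long mark straight up at tile pixel (150,38), and the two plate centres agree to 2–3 mm. In the top view (upper right tile) the shaft's flat flank faces upper left, roughly 30° clockwise of panel-left. I refine that by moments and compute the approach.

```bash
cat >> h.py <<'E'
def delta(pos,Rt):
    s=read_state(); Rc=R.from_euler('xyz',s['tool_rot']).as_matrix()
    print('t',round(s['clock'],2),'pos',np.round(s['eef_pos'],1),'F',np.round(s['force'],1),'M',np.round(s['torque'],2),'w',round(float(s['width']),1),'q',np.round(s['qpos'],2))
    print(' turn',np.degrees(R.from_matrix(Rc.T@Rt).as_rotvec()).round(1),'shift',(Rc.T@(np.asarray(pos)-s['eef_pos'])).round(1))
def frame(x,zneg): # tool x along x, pointer along zneg (=-tool z)
    x=np.array(x,float);x/=np.linalg.norm(x);z=-np.array(zneg,float);z-=x*(z@x);z/=np.linalg.norm(z)
    return np.c_[x,np.cross(z,x),z]
Y=np.radians(37.4);T=np.radians(35)
n=np.array([-np.sin(T)*np.cos(Y),-np.sin(T)*np.sin(Y),np.cos(T)]); up=np.array([np.cos(T)*np.cos(Y),np.cos(T)*np.sin(Y),np.sin(T)]); le=np.cross(n,up)
def ptr(th): return le*np.cos(th)+up*np.sin(th)
E
python3 - <<'E'
from h import *
b=np.radians(63); delta([417.5,83,150],frame([0,0,-1],[np.cos(b),np.sin(b),0]))
for nm in('top','scene'):
    d={k:v for k,v in np.load(nm+'0.npz').items()}; q=np.load(nm+'_dial.npz'); c=q['ctr']
    V=d['img'].astype(float).mean(-1); yy,xx=np.mgrid[:400,:640]
    W=rayplane(d,xx,yy,c+n*20,n)-c-n*20; a,b_=W@le,W@up; m=(abs(a)<14)&(abs(b_)<14)
    hi=np.percentile(V[m],97)
    # print brightness grid
    ys,xs=np.nonzero(m); print(nm); print(V[ys.min():ys.max()+1,xs.min():xs.max()+1].astype(int))
    bg=np.median(V[(abs(a)<40)&(abs(b_)<40)])
    for f in(.35,.5,.65):
        k=m&(V>bg+f*(hi-bg)); w=np.clip((V[k]-bg)/(hi-bg),0,1); A=np.c_[a[k],b_[k]]; mu=np.average(A,0,w); C=np.cov(A.T,aweights=w); e,v=np.linalg.eigh(C)
        print(f,k.sum(),'centre(le,up)',mu.round(1),'sd',np.sqrt(e).round(2),'minor axis angle from left',np.degrees(np.arctan2(v[1,0],v[0,0])).round(0))
E
```

```text
t 1.1 pos [459.1 269.7 256.3] F [ 0.7  0.3 -0. ] M [ 0.07  0.01 -0.04] w 55.8 q [-0.88  0.49  0.44  1.85 -0.27  0.85 -0.61]
 turn [ 9.7  0.  -0. ] shift [106.5  15.9 190.5]
top
[[ 95  96  97  96  98  97  96  96  95  97  96  96  96  96  96]
 [ 95  96  95  98 105 111  95  94  95  94  94  94  94  94  94]
 [ 96  96  98 110 122 103 101  81  80  81  81  81  81  80  82]
 [ 97  96  98 116 127 115  98  81  75  75  76  76  76  76  76]
 [ 95  95  99 118 127 126 114 109  96  79  76  74  75  76  75]
 [ 96  95  98 122 128 131 141 142 140 109  79  75  75  76  76]
 [ 96  95  96 123 128 136 147 150 150 130  79  75  75  75  77]
 [ 97  96  98 121 128 139 135 148 150 135  83  77  76  77  78]
 [ 97  96  98 110 126 145 145 150 148 129  96  89  80  90  92]
 [ 96  96  97 100 118 148 148 144 129  99  96  95  93  96  96]
 [ 95  96  96  97 101 111 115 102 103  95  95  96  96  95  97]
 [ 95  96  95  96  96  96  99  93  95  95  96  96  96  97  96]
 [ 96  95  96  95  96  97  96  96  97  95  96  96  95  96  95]
 [ 95  96  96  96  97  95  96  97  96  96  96  95  95  96  95]
 [ 96  96  96  96  96  96  97  96  96  96
[... 572 characters left out ...]
 109 107 108]
 [111 110 111 109 116 151 172 173 172 163 135 114 111 109 110]
 [110 110 109 108 117 156 174 176 168 146 110 104 124 112 108]
 [112 109 111 109 112 129 159 161 147 114  90 104 137 112 108]
 [111 110 111 109 105  96  98 108  93  90  88  87 100 109 110]
 [110 109 109 109 110 101  81  82  84  87  87  87  92 107 109]
 [110 108 110 110 108 102  86  78  84  86  86  88  89 103 107]
 [109 109 110 110 107  99  90  76  80  84  85  83  83  88 102]]
0.35 21 centre(le,up) [-0.6  0.7] sd [3.31 3.96] minor axis angle from left -99.0
0.5 16 centre(le,up) [-0.1  0.1] sd [2.8  3.29] minor axis angle from left -129.0
0.65 14 centre(le,up) [0.3 0.3] sd [2.48 3.37] minor axis angle from left -140.0
```

Emit:
jog_arm:
  series:
    - [[9.7, 0, 0], [20, 4, 45], -0.3]
    - [[0, 0, 0], [30, 4, 55], -0.3]
    - [[0, 0, 0], [30, 4, 50], -0.3]
    - [[0, 0, 0], [26, 4, 40], -0.3]
    - [[0, 0, 0], [15, 0, 0], -0.3]
    - [[0, 0, 0], [15, 0, 0], -0.3]

```text
clock: 1.85
eef_pos: [395.1, 92.4, 119.8]
tool_rot: [-0.779, 1.57, -2.815]
force: [1.0, 1.2, -0.1]
width: 55.5
```

```bash
python3 - <<'E'
from h import *
b=np.radians(63); delta([417.5,83,52],frame([0,0,-1],[np.cos(b),np.sin(b),0]))
s=grab('scene'); save(s,'s1.png',(240,150,400,300),4); t=grab('top'); 
a=cv2.imread('pics/s1.png'); 
bb=cv2.resize(t['img'][204:284,335:415,::-1],(300,300),interpolation=2); a=cv2.resize(a,(480,450)); o=np.zeros((450,790,3),np.uint8); o[:,:480]=a; o[:300,485:785]=bb; cv2.imwrite('pics/s1.png',o)
E
```

```text
t 1.85 pos [395.1  92.4 119.8] F [ 1.   1.2 -0.1] M [ 0.04 -0.05 -0.04] w 55.5 q [-0.48  0.57  0.26  2.3  -0.47  0.32 -0.28]
 turn [0.4 0.  0. ] shift [67.8 24.3 -1.7]
```

View pics/s1.png

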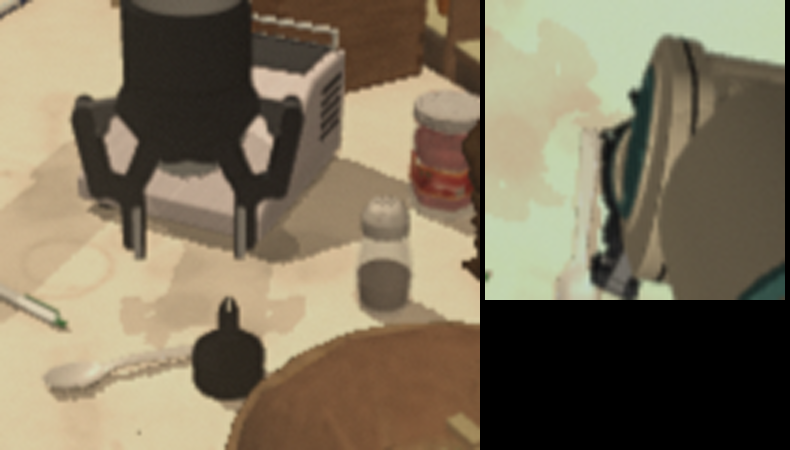

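Picture 5: the open jaws hang above and behind the knob, which is at crop (228,360). The spoon end at crop (190,355) is next to the skirt. I correct sideways, then descend.

Emit:
jog_arm:
  series:
    - [[0.4, 0, 0], [0, 12, -1], -0.3]
    - [[0, 0, 0], [0, 12, -1], -0.3]
    - [[0, 0, 0], [10, 0, 0], -0.3]
    - [[0, 0, 0], [15, 0, 0], -0.3]

```text
clock: 2.45
eef_pos: [417.9, 84.2, 95.2]
tool_rot: [2.39, 1.57, 0.349]
force: [-0.8, 1.0, 1.1]
width: 55.6
```

```bash
python3 - <<'E'
from h import *
b=np.radians(63); delta([417.5,83,52],frame([0,0,-1],[np.cos(b),np.sin(b),0]))
E
```

```text
t 2.45 pos [417.9  84.2  95.2] F [-0.8  1.   1.1] M [-0.01 -0.04  0.02] w 55.6 q [-0.42  0.64  0.22  2.26 -0.49  0.28 -0.23]
 turn [ 0. -0. -0.] shift [43.2  0.2  1.3]
```

Emit:
jog_arm:
  series:
    - [[0, 0, 0], [14, 0, 1], -0.3]
    - [[0, 0, 0], [12, 0, 0], -0.3]
    - [[0, 0, 0], [10, 0, 0], -0.3]
    - [[0, 0, 0], [6, 0, 0], -0.3]

```text
clock: 2.95
eef_pos: [416.6, 83.1, 52.6]
tool_rot: [-0.589, 1.569, -2.631]
force: [0.5, -0.1, -0.3]
width: 55.5
```

```bash
python3 - <<'E'
from h import *
b=np.radians(63); delta([417.5,83,52],frame([0,0,-1],[np.cos(b),np.sin(b),0]))
E
```

```text
t 2.95 pos [416.6  83.1  52.6] F [ 0.5 -0.1 -0.3] M [-0.05  0.08  0.01] w 55.5 q [-0.46  0.75  0.29  2.28 -0.98  0.24  0.25]
 turn [0.  0.1 0. ] shift [ 0.6  0.8 -0.3]
```

Emit:
jog_arm:
  series:
    - [[0, 0, 0], [0, 0, 0], 0.2]
    - [[0, 0, 0], [0, 0, 0], 0.5]
    - [[0, 0, 0], [0, 0, 0], 0.7]
    - [[0, 0, 0], [0, 0, 0], 1]
    - [[0, 0, 0], [0, 0, 0], 1]
    - [[0, 0, 0], [0, 0, 0], 1]

```text
clock: 3.7
eef_pos: [417.3, 83.1, 53.6]
tool_rot: [2.427, 1.57, 0.385]
force: [-0.5, -0.5, 4.5]
width: 12.5
```

Emit:
jog_arm:
  series:
    - [[0, 0, 0], [0, 0, 0], 1]
    - [[0, 0, 0], [-8, 0, 0], 1]
    - [[0, 0, 0], [-16, 0, 0], 1]
    - [[0, 0, 0], [-24, 0, 0], 1]
    - [[0, 0, 0], [-30, 0, 0], 1]
    - [[0, 0, 0], [-30, 0, 0], 1]
    - [[0, 0, 0], [-30, 0, -10], 1]
    - [[0, 0, 0], [-15, 0, -10], 1]

```text
clock: 4.7
eef_pos: [426.4, 101.3, 208.1]
tool_rot: [2.397, 1.569, 0.355]
force: [0.2, -0.2, -1.0]
width: 12.4
```

```bash
python3 - <<'E'
from h import *
P=(np.load('top_dial.npz')['ctr']+np.load('scene_dial.npz')['ctr'])/2; print('plate',P.round(1),'n',n.round(3),'up',up.round(3),'le',le.round(3))
th=np.radians(43); Rt=frame(-n,ptr(th)); 
delta(P+n*(20+50+70),Rt)   # TCP is ~51 above underside; 70 = hover
s=grab('scene'); save(s,'s2.png',(200,120,400,300),3)
E
```

```text
plate [501.7 310.7  68.9] n [-0.456 -0.348  0.819] up [0.651 0.498 0.574] le [-0.607  0.794  0.   ]
t 4.7 pos [426.4 101.3 208.1] F [ 0.2 -0.2 -1. ] M [ 0.04 -0.02  0.01] w 12.4 q [-0.84  0.52  0.79  2.15 -0.59  0.69 -0.12]
 turn [-20.7  28.3  20.8] shift [  24.6  -62.7 -148.3]
```

View pics/s2.png

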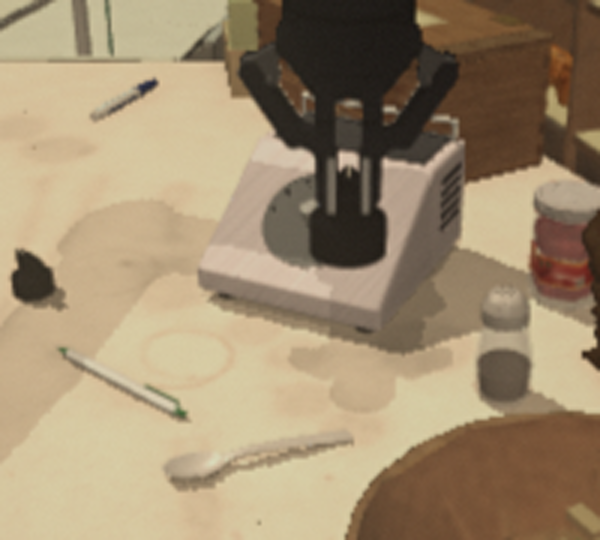

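Picture 6: the knob is held squarely, its skirt at crop (348,235) and pointer at (350,175). The spoon lies as before. Now I reorient over the panel.

Emit:
jog_arm:
  series:
    - [[-4.1, 5.7, 4.2], [0, -10, -20], 1]
    - [[-4.1, 5.7, 4.2], [0, -10, -20], 1]
    - [[-4.1, 5.7, 4.2], [0, -10, -20], 1]
    - [[-4.1, 5.7, 4.2], [0, -10, -20], 1]
    - [[-4.1, 5.6, 4.2], [0, -10, -20], 1]
    - [[0, 0, 0], [0, 0, 0], 1]

```text
clock: 5.5
eef_pos: [429.4, 208.8, 289.6]
tool_rot: [2.371, 1.054, 0.701]
force: [0.1, 0.6, -0.5]
width: 12.5
```

```bash
cat >> h.py <<'E'
P=np.array([501.7,310.7,68.9])
E
python3 - <<'E'
from h import *
delta(P+n*(20+53+60),frame(-n,ptr(np.radians(43))))
E
```

```text
t 5.5 pos [429.4 208.8 289.6] F [ 0.1  0.6 -0.5] M [-0.43  0.49  0.02] w 12.5 q [-0.66  0.19  0.29  2.35 -1.1   0.23  0.55]
 turn [-0.5  2.7  4.9] shift [119.3 -36.4 -12.6]
```

Emit:
jog_arm:
  series:
    - [[0, 0, 0], [20, -12, -4], 1]
    - [[0, 0, 0], [20, -12, -4], 1]
    - [[0, 0, 0], [20, -12, -4], 1]
    - [[0, 0, 0], [0, 0, 0], 1]

```text
clock: 6.0
eef_pos: [427.2, 244.2, 261.9]
tool_rot: [2.394, 1.11, 0.728]
force: [-0.7, -0.3, -0.3]
width: 12.3
```

```bash
python3 - <<'E'
from h import *
delta(P+n*(20+53+60),frame(-n,ptr(np.radians(43))))
E
```

```text
t 6.0 pos [427.2 244.2 261.9] F [-0.7 -0.3 -0.3] M [-0.34  0.43 -0.01] w 12.3 q [-0.79  0.28  0.35  2.32 -1.1   0.23  0.47]
 turn [-0.5  4.5  7.6] shift [ 85.9 -15.2   7.9]
```

Joints 5 and 6 sit on their limits (q5 = -1.1, q6 = 0.23), so this wrist branch cannot hold the tilted pose. I fit a small kinematic model from the logged states, to find a branch that does reach it.

```bash
cat > kin.py <<'E'
from h import *
from scipy.optimize import least_squares
import itertools
D=[([-1.168,.629,.038,1.518,-.027,.996,-.02],[293.4,579.4,255.4],[-1.562,1.569,-2.031]),
([-.88,.49,.44,1.85,-.27,.85,-.61],[459.1,269.7,256.3],[-.062,1.57,-1.936]),
([-.48,.57,.26,2.3,-.47,.32,-.28],[395.1,92.4,119.8],[-.779,1.57,-2.815]),
([-.42,.64,.22,2.26,-.49,.28,-.23],[417.9,84.2,95.2],[2.39,1.57,.349]),
([-.46,.75,.29,2.28,-.98,.24,.25],[416.6,83.1,52.6],[-.589,1.569,-2.631]),
([-.84,.52,.79,2.15,-.59,.69,-.12],[426.4,101.3,208.1],[2.397,1.569,.355]),
([-.66,.19,.29,2.35,-1.1,.23,.55],[429.4,208.8,289.6],[2.371,1.054,.701]),
([-.79,.28,.35,2.32,-1.1,.23,.47],[427.2,244.2,261.9],[2.394,1.11,.728])]
s=read_state(); D.append((s['qpos'],s['eef_pos'],s['tool_rot']))
lo=np.array([-3.06,-.37,-1.25,.18,-1.1,.23,-2.94]);hi=np.array([3.06,2.12,1.32,2.47,4.24,1.98,2.94])
def rz(a):return R.from_rotvec([0,0,a]).as_matrix()
def ry(a):return R.from_rotvec([0,a,0]).as_matrix()
def fk(q,p,sg):
    A=rz(sg[0]*q[0]+p[0]); x=np.array([0,0,p[1]])
    A=A@ry(q[1])@rz(sg[1]*q[2]); x=x+A@[p[2],0,p[3]]
    A=A@ry(q[3])@rz(sg[2]*q[4]); x=x+A@[p[4],0,p[5]]
    A=A@ry(q[5])@rz(sg[3]*q[6]); x=x+A@[p[6],p[7],p[8]]
    return x,A@R.from_rotvec(p[9:12]).as_matrix()
def err(p,sg):
    o=[]
    for q,x,r in D:
        a,B=fk(q,p,sg); o+=list((a-x)); o+=list(300*R.from_matrix(B.T@R.from_euler('xyz',r).as_matrix()).as_rotvec())
    return np.array(o)
E
python3 - <<'E'
from kin import *
best=None
for sg in itertools.product([-1],[1,-1],[1,-1],[1,-1]):
  for t0 in ([0,-np.pi/2,0],[1.2,-1.2,1.2],[-1.2,-1.2,-1.2],[2.2,0,2.2]):
    r=least_squares(err,[0,300,0,350,0,350,0,0,250]+t0,args=(sg,),x_scale=[.1]+[50]*8+[.3]*3,max_nfev=200)
    if best is None or r.cost<best[0]: best=(r.cost,sg,r.x,r.fun)
print(best[0],best[1],best[2].round(3)); print(best[3].reshape(-1,6).round(1))
np.savez('kin.npz',p=best[2],sg=best[1])
E
```

```text
79.47707620345413 (-1, -1, -1, -1) [-2.20000e-02  3.35055e+02  1.26460e+01  5.48346e+02 -3.32300e+00
  3.70231e+02 -7.85200e+00 -1.14380e+01  3.17784e+02  1.19600e+00
 -1.21600e+00  1.19100e+00]
[[-0.7  3.5 -0.9 -0.2 -0.2  1. ]
 [-1.8 -2.2  0.4 -0.1 -2.4 -0.9]
 [-1.3  3.6  1.9 -1.7 -1.1  1.9]
 [ 1.1  4.4  0.1  2.5 -0.8  0.3]
 [-2.   1.6 -1.6 -0.6 -0.7  2.1]
 [-1.1 -2.9 -1.5 -1.  -1.2  0.1]
 [ 2.6 -0.9  2.6  1.2  1.9 -2.6]
 [ 0.3 -2.5 -0.9 -0.4  2.5 -1.1]
 [ 0.3 -1.5 -0.   0.3  1.9 -0.9]]
```

```bash
cat > ik.py <<'E'
from kin import *
k=np.load('kin.npz');p,sg=k['p'],k['sg']
def ik(x,Rt,q0=None,N=60,seed=0,m=0.05,w=0.003):
    rng=np.random.default_rng(seed); out=[]
    for i in range(N if q0 is None else 1):
        s0=rng.uniform(lo+m,hi-m) if q0 is None else np.clip(q0,lo+m,hi-m)
        f=lambda q:(lambda a,B:np.r_[(a-x)/100,3*R.from_matrix(B.T@Rt).as_rotvec(), [] if q0 is None else w*(q-q0)])(*fk(q,p,sg))
        r=least_squares(f,s0,bounds=(lo+m,hi-m),max_nfev=60)
        out.append((np.abs(f(r.x)[:6]).max(),r.x))
    return sorted(out,key=lambda o:o[0])
E
python3 - <<'E'
from ik import *
for flip in(1,-1):
  for th in(43,96):
    for h in(53,80,133):
      o=[q for e,q in ik(P+n*h,frame(-n,flip*ptr(np.radians(th)))) if e<.01]
      fr=[q for q in o if abs(q[4])<1.57]; ba=[q for q in o if q[4]>1.57]
      print(flip,th,h,'n',len(o),'unflipped',len(fr),'flipped',len(ba),[q.round(2).tolist() for q in (fr[:1]+ba[:2])])
E
```

```text
1 43 53 n 22 unflipped 0 flipped 22 [[0.06, 0.97, -0.99, 2.39, 2.34, 0.87, -2.81], [0.06, 0.97, -0.99, 2.39, 2.34, 0.88, -2.81]]
1 43 80 n 10 unflipped 0 flipped 10 [[-0.59, 0.64, 0.04, 2.42, 3.31, 0.54, 2.31], [-0.43, 0.65, -0.18, 2.42, 3.07, 0.53, 2.57]]
1 43 133 n 0 unflipped 0 flipped 0 []
1 96 53 n 11 unflipped 0 flipped 11 [[-1.15, 0.93, 0.94, 2.37, 4.04, 0.92, 0.49], [-0.09, 0.81, -0.68, 2.36, 2.55, 0.64, 2.28]]
1 96 80 n 14 unflipped 0 flipped 14 [[-1.26, 1.02, 1.22, 2.4, 4.19, 1.12, 0.33], [-1.13, 0.84, 0.92, 2.4, 4.05, 0.86, 0.53]]
1 96 133 n 0 unflipped 0 flipped 0 []
-1 43 53 n 13 unflipped 0 flipped 13 [[-0.2, 0.75, -0.41, 2.39, 2.9, 0.57, -0.27], [0.12, 0.95, -0.95, 2.39, 2.39, 0.8, 0.35]]
-1 43 80 n 30 unflipped 0 flipped 30 [[-0.24, 0.68, -0.34, 2.42, 3.0, 0.53, -0.39], [-0.2, 0.68, -0.39, 2.42, 2.94, 0.54, -0.32]]
-1 43 133 n 0 unflipped 0 flipped 0 []
-1 96 53 n 32 unflipped 0 flipped 32 [[0.11, 0.98, -0.97, 2.42, 2.4, 0.86, -0.6], [-0.09, 0.82, -0.6, 2.42, 2.71, 0.67, -0.98]]
-1 96 80 n 0 unflipped 0 flipped 0 []
-1 96 133 n 0 unflipped 0 flipped 0 []
```

Only the flipped wrist branch (q5 ≈ 3.1) reaches the dial, and it does so with the present grasp when q7 ≈ 2.5. I plan a joint-space detour to it and write it as tool jogs.

```bash
cat > plan.py <<'E'
from ik import *
def rows(vias,maxdeg=9.5,maxmm=40,nmax=8,hand=1,show=True):
    q=np.array(read_state()['qpos']); n_=0; W=[q]
    for v in vias:
        v=np.array(v,float); a=W[-1]
        for N in range(1,80):
            Q=[a+(v-a)*i/N for i in range(N+1)]; F=[fk(x,p,sg) for x in Q]
            t=[np.degrees(np.linalg.norm(R.from_matrix(F[i][1].T@F[i+1][1]).as_rotvec())) for i in range(N)]; l=[np.linalg.norm(F[i+1][0]-F[i][0]) for i in range(N)]
            if max(t)<=maxdeg and max(l)<=maxmm: break
        W+=Q[1:]
    print('rows',len(W)-1,'from q',q.round(2),'TCP path',[fk(x,p,sg)[0].round().astype(int).tolist() for x in W[::4]])
    F=[fk(x,p,sg) for x in W[:nmax+1]]
    print([[R.from_matrix(a[1].T@b[1]).as_rotvec(degrees=True).round(1).tolist(),(a[1].T@(b[0]-a[0])).round(0).astype(int).tolist(),hand] for a,b in zip(F,F[1:])])
E
python3 - <<'E'
from plan import *
for h in(78,84): 
    r=[(e,q) for e,q in ik(P+n*h,frame(-n,ptr(np.radians(43))),np.array([-.5,.65,-.1,2.42,3.15,.53,2.5]),m=.02)]; print(h,r[0][0].round(3),r[0][1].round(2))
# approach from above/outside, e.g. shifted along world z or up-slope
for off in([0,0,40],[0,0,80],[40,30,60],[60,45,100]):
    r=ik(P+n*78+off,frame(-n,ptr(np.radians(43))),np.array([-.5,.6,-.1,2.3,3.15,.6,2.5]),m=.03); print(off,r[0][0].round(3),r[0][1].round(2))
rows([[-.7,.4,.2,2.0,-.7,.5,.5],[-.6,.45,.1,1.9,1.1,.5,1.2],[-.5,.5,0,2.1,3.15,.55,2.5]])
E
```

```text
78 0.0 [-0.48  0.65 -0.11  2.42  3.15  0.54  2.49]
84 0.0 [-0.48  0.64 -0.11  2.43  3.15  0.54  2.49]
[0, 0, 40] 0.0 [-0.47  0.55 -0.12  2.4   3.16  0.41  2.48]
[0, 0, 80] 0.0 [-0.46  0.45 -0.14  2.37  3.16  0.28  2.47]
[40, 30, 60] 0.0 [-0.56  0.53 -0.01  2.26  3.34  0.26  2.27]
[60, 45, 100] 0.14 [-0.34  0.51 -0.32  2.22  2.72  0.26  2.91]
rows 39 from q [-0.79  0.28  0.35  2.32 -1.1   0.23  0.47] TCP path [[427, 243, 262], [479, 348, 276], [504, 294, 264], [548, 247, 271], [604, 216, 295], [655, 202, 325], [677, 196, 338], [694, 211, 350], [700, 244, 357], [689, 292, 354]]
[[[-7.4, 2.2, -2.1], [10, 12, -33], 1], [[-7.3, 1.7, -2.2], [10, 14, -27], 1], [[-7.2, 1.2, -2.3], [9, 15, -21], 1], [[-7.0, 0.8, -2.3], [8, 16, -15], 1], [[-8.7, -2.8, -1.5], [0, -3, 15], 1], [[-8.7, -2.7, -1.7], [0, -4, 15], 1], [[-8.7, -2.6, -1.8], [0, -4, 15], 1], [[-8.7, -2.6, -1.9], [0, -5, 15], 1]]
```

Emit:
jog_arm:
  series:
    - [[-7.4, 2.2, -2.1], [10, 12, -33], 1]
    - [[-7.3, 1.7, -2.2], [10, 14, -27], 1]
    - [[-7.2, 1.2, -2.3], [9, 15, -21], 1]
    - [[-7, 0.8, -2.3], [8, 16, -15], 1]
    - [[-8.7, -2.8, -1.5], [0, -3, 15], 1]
    - [[-8.7, -2.7, -1.7], [0, -4, 15], 1]
    - [[-8.7, -2.6, -1.8], [0, -4, 15], 1]
    - [[-8.7, -2.6, -1.9], [0, -5, 15], 1]

```text
clock: 7.0
eef_pos: [506.3, 293.7, 265.9]
tool_rot: [1.177, 1.299, 0.641]
force: [-0.2, 0.2, -0.7]
width: 12.8
```

```bash
python3 - <<'E'
from plan import *
s=read_state(); print(s['eef_pos'],s['width'])
rows([[-.6,.45,.1,1.9,1.1,.5,1.2],[-.5,.5,0,2.1,3.15,.55,2.5]])
E
```

```text
[506.25448619 293.67450907 265.87752806] 12.833433607637042
rows 31 from q [-0.85  0.44  0.41  1.94 -0.41  0.55  0.86] TCP path [[511, 303, 268], [546, 244, 269], [603, 210, 294], [655, 202, 325], [677, 196, 338], [694, 211, 350], [700, 244, 357], [689, 292, 354]]
[[[-8.5, -2.2, -2.7], [1, -11, 14], 1], [[-8.5, -2.2, -2.7], [1, -11, 13], 1], [[-8.5, -2.2, -2.6], [1, -11, 13], 1], [[-8.5, -2.1, -2.6], [1, -12, 13], 1], [[-8.5, -2.1, -2.6], [1, -12, 13], 1], [[-8.5, -2.1, -2.6], [1, -12, 13], 1], [[-8.5, -2.1, -2.6], [1, -12, 13], 1], [[-8.5, -2.1, -2.7], [1, -13, 12], 1]]
```

Emit:
jog_arm:
  series:
    - [[-8.5, -2.2, -2.7], [1, -11, 14], 1]
    - [[-8.5, -2.2, -2.7], [1, -11, 13], 1]
    - [[-8.5, -2.2, -2.6], [1, -11, 13], 1]
    - [[-8.5, -2.1, -2.6], [1, -12, 13], 1]
    - [[-8.5, -2.1, -2.6], [1, -12, 13], 1]
    - [[-8.5, -2.1, -2.6], [1, -12, 13], 1]
    - [[-8.5, -2.1, -2.6], [1, -12, 13], 1]
    - [[-8.5, -2.1, -2.7], [1, -13, 12], 1]

```text
clock: 8.0
eef_pos: [599.0, 201.2, 288.7]
tool_rot: [-0.953, 1.029, -0.343]
force: [0.6, 0.3, -0.2]
width: 12.2
```

```bash
python3 - <<'E'
from plan import *
rows([[-.6,.45,.1,1.9,1.1,.5,1.2],[-.5,.5,0,2.1,3.15,.55,2.5]])
E
```

```text
rows 23 from q [-0.97  0.5   0.57  1.93  0.34  0.43  1.39] TCP path [[590, 224, 285], [655, 202, 325], [677, 196, 338], [694, 211, 350], [700, 244, 357], [689, 292, 354]]
[[[-9.0, -0.7, -2.1], [6, -17, 5], 1], [[-8.5, -2.2, -2.9], [1, -21, 12], 1], [[-7.8, -3.6, -3.9], [-4, -28, 18], 1], [[-9.1, -0.4, -2.2], [2, -7, -1], 1], [[-9.1, -0.3, -2.2], [2, -7, -1], 1], [[-9.1, -0.2, -2.2], [2, -6, -1], 1], [[-9.1, -0.2, -2.2], [2, -6, -1], 1], [[-9.1, -0.1, -2.2], [2, -6, -1], 1]]
```

```bash
python3 - <<'E'
from plan import *
rows([[-.75,.5,.3,2.0,1.8,.5,1.9],[-.55,.5,.05,2.15,3.2,.5,2.4]])
E
```

```text
rows 24 from q [-0.97  0.5   0.57  1.93  0.34  0.43  1.39] TCP path [[590, 224, 285], [609, 183, 292], [640, 165, 310], [674, 177, 333], [683, 214, 334], [671, 268, 326], [632, 326, 307]]
[[[-8.8, 0.3, -2.3], [4, -11, -4], 1], [[-8.8, 0.3, -2.3], [3, -10, -4], 1], [[-8.8, 0.3, -2.2], [3, -10, -4], 1], [[-8.8, 0.3, -2.3], [3, -9, -4], 1], [[-8.8, 0.3, -2.3], [3, -9, -4], 1], [[-8.8, 0.3, -2.3], [3, -9, -4], 1], [[-8.7, 0.3, -2.4], [3, -9, -3], 1], [[-8.7, 0.4, -2.4], [2, -9, -3], 1]]
```

Emit:
jog_arm:
  series:
    - [[-8.8, 0.3, -2.3], [4, -11, -4], 1]
    - [[-8.8, 0.3, -2.3], [3, -10, -4], 1]
    - [[-8.8, 0.3, -2.2], [3, -10, -4], 1]
    - [[-8.8, 0.3, -2.3], [3, -9, -4], 1]
    - [[-8.8, 0.3, -2.3], [3, -9, -4], 1]
    - [[-8.8, 0.3, -2.3], [3, -9, -4], 1]
    - [[-8.7, 0.3, -2.4], [3, -9, -3], 1]
    - [[-8.7, 0.4, -2.4], [2, -9, -3], 1]

```text
clock: 9.0
eef_pos: [648.9, 144.9, 312.8]
tool_rot: [-2.229, 0.726, -0.395]
force: [0.5, -1.2, -0.3]
width: 12.4
```

```bash
python3 - <<'E'
from plan import *
rows([[-.75,.5,.3,2.0,1.8,.5,1.9],[-.55,.5,.05,2.15,3.2,.5,2.4]])
E
```

```text
rows 16 from q [-1.08  0.59  0.78  2.03  1.21  0.25  1.76] TCP path [[625, 161, 294], [674, 177, 333], [683, 214, 334], [671, 268, 326], [632, 326, 307]]
[[[-9.3, 0.1, -0.7], [6, -4, -2], 1], [[-8.9, 0.4, -2.0], [3, -12, -4], 1], [[-8.4, 0.9, -3.2], [0, -19, -8], 1], [[-7.8, 1.7, -4.2], [-3, -25, -14], 1], [[-8.4, 0.2, -2.6], [1, -8, 1], 1], [[-8.3, 0.3, -2.7], [1, -9, 1], 1], [[-8.3, 0.4, -2.8], [0, -10, 1], 1], [[-8.2, 0.5, -2.9], [0, -11, 1], 1]]
```

```bash
cat >> kin.py <<'E'
D+=[([-.85,.44,.41,1.94,-.41,.55,.86],[506.3,293.7,265.9],[1.177,1.299,.641]),([-.97,.5,.57,1.93,.34,.43,1.39],[599,201.2,288.7],[-.953,1.029,-.343])]
E
cat > refit.py <<'E'
from kin import *
k=np.load('kin.npz')
def fkx(q,p):return fk(q,p,k['sg'])
r=least_squares(err,k['p'],args=(k['sg'],),x_scale=[.1]+[50]*8+[.3]*3); print(r.cost,r.x.round(3)); print(r.fun.reshape(-1,6)[-4:].round(1)); np.savez('kin.npz',p=r.x,sg=k['sg'])
E
python3 refit.py
```

```text
279.29185638047386 [-3.80000e-02  3.47848e+02  7.61900e+00  5.51526e+02 -5.10200e+00
  3.75566e+02  1.04000e-01 -4.98300e+00  3.32188e+02  1.18600e+00
 -1.22400e+00  1.17900e+00]
[[ 2.3  0.4 -0.9 -0.4  4.6 -2.6]
 [-5.6 -0.1 -7.4  3.  -6.2 -4.1]
 [ 6.6  1.3  3.3 -0.7  4.2  0.4]
 [ 0.6 -0.4  2.6  1.2 -4.1  5.7]]
```

```bash
python3 - <<'E'
from plan import *
for off in([0,0,0],[0,0,50],[40,30,60]):
    r=ik(P+n*78+off,frame(-n,ptr(np.radians(43))),np.array([-.6,.6,0,2.3,3.2,.6,2.4]),m=.03); print(off,r[0][0].round(3),r[0][1].round(2))
rows([[-.95,.6,.55,2.0,1.8,.5,2.0],[-.6,.55,.05,2.2,3.2,.5,2.4]])
E
```

```text
[0, 0, 0] 0.0 [-0.52  0.65 -0.03  2.43  3.27  0.55  2.38]
[0, 0, 50] 0.0 [-0.5   0.52 -0.06  2.4   3.28  0.39  2.36]
[40, 30, 60] 0.0 [-0.5   0.53 -0.09  2.27  3.26  0.26  2.36]
rows 17 from q [-1.08  0.59  0.78  2.03  1.21  0.25  1.76] TCP path [[643, 145, 305], [674, 144, 321], [697, 182, 322], [677, 250, 289], [618, 327, 260]]
[[[-8.0, 1.5, -0.6], [3, -4, -4], 1], [[-7.9, 1.5, -0.9], [3, -6, -4], 1], [[-7.8, 1.6, -1.2], [3, -8, -5], 1], [[-7.6, 1.8, -1.5], [2, -10, -6], 1], [[-7.5, 1.9, -1.7], [2, -12, -7], 1], [[-7.3, 2.2, -1.9], [2, -14, -8], 1], [[-8.5, -0.4, -3.0], [1, -11, 9], 1], [[-8.4, -0.3, -3.3], [0, -13, 9], 1]]
```

Emit:
jog_arm:
  series:
    - [[-8, 1.5, -0.6], [3, -4, -4], 1]
    - [[-7.9, 1.5, -0.9], [3, -6, -4], 1]
    - [[-7.8, 1.6, -1.2], [3, -8, -5], 1]
    - [[-7.6, 1.8, -1.5], [2, -10, -6], 1]
    - [[-7.5, 1.9, -1.7], [2, -12, -7], 1]
    - [[-7.3, 2.2, -1.9], [2, -14, -8], 1]
    - [[-8.5, -0.4, -3], [1, -11, 9], 1]
    - [[-8.4, -0.3, -3.3], [0, -13, 9], 1]

```text
clock: 10.0
eef_pos: [701.6, 183.0, 331.3]
tool_rot: [3.039, 0.525, -0.222]
force: [-0.3, -0.6, -1.1]
width: 12.7
```

```bash
python3 - <<'E'
from plan import *
delta(P+n*78+[0,0,50],frame(-n,ptr(np.radians(43))))
rows([[-.5,.52,-.06,2.35,3.28,.39,2.36]])
E
```

```text
t 10.0 pos [701.6 183.  331.3] F [-0.3 -0.6 -1.1] M [ 0.17  0.99 -0.01] w 12.7 q [-1.04  0.64  0.71  2.05  2.2   0.37  1.88]
 turn [-73.1  -4.6 -46.3] shift [-143.6  -72.1  248.6]
rows 10 from q [-1.04  0.64  0.71  2.05  2.2   0.37  1.88] TCP path [[693, 174, 321], [634, 212, 239], [547, 270, 200]]
[[[-7.9, -2.5, -2.9], [1, -7, 27], 1], [[-7.8, -2.1, -3.4], [-1, -12, 24], 1], [[-7.7, -1.5, -3.8], [-2, -16, 21], 1], [[-7.6, -0.9, -4.2], [-4, -20, 18], 1], [[-7.5, -0.3, -4.4], [-5, -23, 14], 1], [[-7.5, 0.4, -4.4], [-6, -25, 9], 1], [[-7.5, 1.1, -4.4], [-7, -27, 5], 1], [[-7.5, 1.7, -4.2], [-8, -28, 0], 1]]
```

Emit:
jog_arm:
  series:
    - [[-7.9, -2.5, -2.9], [-4, -7, 27], 1]
    - [[-7.8, -2.1, -3.4], [-6, -12, 24], 1]
    - [[-7.7, -1.5, -3.8], [-8, -16, 21], 1]
    - [[-7.6, -0.9, -4.2], [-10, -20, 18], 1]
    - [[-7.5, -0.3, -4.4], [-12, -23, 14], 1]
    - [[-7.5, 0.4, -4.4], [-12, -25, 9], 1]

```text
clock: 10.75
eef_pos: [575.3, 250.4, 246.1]
tool_rot: [2.511, 0.801, 0.212]
force: [0.2, 0.6, -0.6]
width: 12.8
```

```bash
python3 - <<'E'
from plan import *
delta(P+n*78+[0,0,50],frame(-n,ptr(np.radians(43))))
rows([[-.5,.52,-.06,2.35,3.28,.39,2.36]])
E
```

```text
t 10.75 pos [575.3 250.4 246.1] F [ 0.2  0.6 -0.6] M [-0.07  0.81  0.02] w 12.8 q [-0.84  0.51  0.35  2.27  2.87  0.35  2.11]
 turn [-30.3   4.  -18.1] shift [ -23.9 -112.9   60.8]
rows 4 from q [-0.84  0.51  0.35  2.27  2.87  0.35  2.11] TCP path [[568, 246, 241], [494, 299, 196]]
[[[-7.8, 0.6, -4.3], [3, -25, 8], 1], [[-7.6, 1.4, -4.3], [1, -25, 3], 1], [[-7.5, 2.3, -4.1], [-1, -25, -3], 1], [[-7.4, 3.1, -3.7], [-3, -24, -8], 1]]
```

Excellent, the flipped branch is reached. I carry on to the hover point.

Emit:
jog_arm:
  series:
    - [[-7.8, 0.6, -4.3], [-2, -27, 10], 1]
    - [[-7.6, 1.2, -4.3], [-2, -27, 6], 1]
    - [[-7.5, 1.5, -4.3], [-3, -27, 4], 1]
    - [[-7.4, 1, -4.3], [-3, -24, 2], 1]
    - [[0, 0, 0], [0, 0, 0], 1]

```text
clock: 11.38
eef_pos: [487.6, 285.8, 197.5]
tool_rot: [2.311, 0.947, 0.632]
force: [0.8, -0.2, -0.6]
width: 12.4
```

```bash
python3 - <<'E'
from plan import *
delta(P+n*78+[0,0,50],frame(-n,ptr(np.radians(43))))
delta(P+n*84,frame(-n,ptr(np.radians(43))))
E
```

```text
t 11.38 pos [487.6 285.8 197.5] F [ 0.8 -0.2 -0.6] M [-0.4   0.48  0.03] w 12.4 q [-0.59  0.5   0.06  2.36  3.36  0.34  2.25]
 turn [-0.3 -0.  -1. ] shift [  1.1 -24.8   8. ]
t 11.38 pos [487.6 285.8 197.5] F [ 0.8 -0.2 -0.6] M [-0.4   0.48  0.03] w 12.4 q [-0.59  0.5   0.06  2.36  3.36  0.34  2.25]
 turn [-0.3 -0.  -1. ] shift [ 35.7 -46.3  27.7]
```

Emit:
jog_arm:
  series:
    - [[0, 0, -1], [3, -12, 7], 1]
    - [[0, 0, 0], [6, -12, 7], 1]
    - [[0, 0, 0], [9, -12, 7], 1]
    - [[0, 0, 0], [9, -10, 7], 1]
    - [[0, 0, 0], [9, 0, 0], 1]
    - [[0, 0, 0], [0, 0, 0], 1]

```text
clock: 12.12
eef_pos: [464.0, 283.4, 137.8]
tool_rot: [2.326, 0.958, 0.655]
force: [0.3, -0.3, -0.8]
width: 12.6
```

```bash
python3 - <<'E'
from plan import *
delta(P+n*84,frame(-n,ptr(np.radians(43))))
t,s=grab('top'),grab('scene')
np.savez('topH.npz',**t);np.savez('sceneH.npz',**s)
a=cv2.resize(s['img'][140:230,250:370,::-1],None,fx=4,fy=4,interpolation=2); b=cv2.resize(t['img'][170:240,245:325,::-1],(320,280),interpolation=2)
o=np.zeros((360,800,3),np.uint8);o[:,:480]=a;o[:280,480:]=b;cv2.imwrite('pics/h.png',o)
E
```

```text
t 12.12 pos [464.  283.4 137.8] F [ 0.3 -0.3 -0.8] M [-0.39  0.49 -0.07] w 12.6 q [-0.63  0.64  0.08  2.44  3.32  0.56  2.28]
 turn [-0.2 -0.1 -0. ] shift [-0.9 -0.2  1.8]
```

View pics/h.png

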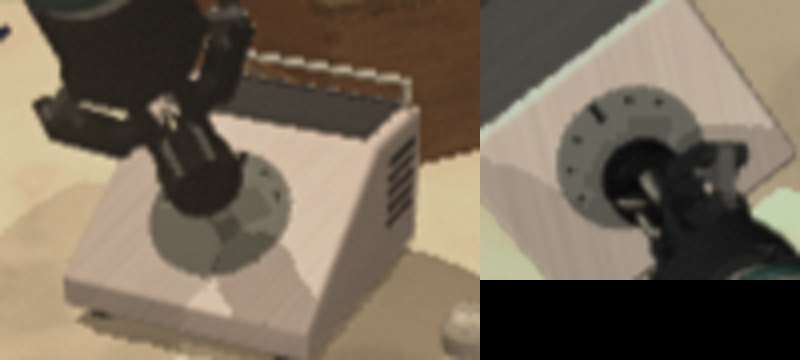

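Picture 7: the knob hovers over the dial and hides the shaft; its skirt bottom is at about scene crop (202,195) and top crop (640,175). I measure the skirt rim against the plate centre in each view.

```bash
cat > rim.py <<'E'
from h import *
from scipy.optimize import least_squares
def rim(d,nm,hu,angs):
    c=np.load(nm+'_dial.npz')['ctr']+n*hu
    V=d['img'].max(-1); M=(V<62).astype(np.uint8)
    yy,xx=np.mgrid[:400,:640]; W=rayplane(d,xx,yy,c,n)-c; rr=np.linalg.norm(W,axis=-1)
    M[rr>45]=0; ct=np.concatenate(cv2.findContours(M,0,1)[0])[:,0].astype(float)
    W=rayplane(d,ct[:,0],ct[:,1],c,n)-c; a=np.c_[W@le,W@up]; an=np.degrees(np.arctan2(a[:,1],a[:,0])); r=np.linalg.norm(a,axis=1)
    k=(r>15)&(r<33)&(((an-angs[0])%360)<angs[1]-angs[0])
    f=lambda x:np.linalg.norm(a[k]-x[:2],axis=1)-x[2]
    q=least_squares(f,[0,0,23.5],loss='soft_l1',bounds=([-15,-15,22.6],[15,15,24.6]))
    print(nm,hu,'pts',k.sum(),'knob axis minus plate centre (le,up)',q.x.round(2),'rms',np.sqrt(np.mean(f(q.x)**2)).round(2))
    return q.x
if __name__=='__main__':
    t={k:v for k,v in np.load('topH.npz').items()};s={k:v for k,v in np.load('sceneH.npz').items()}
    for hu in(30,32):
        rim(t,'top',hu,(-20,130)); rim(t,'top',hu,(0,110)); rim(s,'scene',hu,(170,340)); rim(s,'scene',hu,(200,330))
E
python3 rim.py
```

```text
top 30 pts 24 knob axis minus plate centre (le,up) [ 1.45  0.37 24.38] rms 0.72
top 30 pts 18 knob axis minus plate centre (le,up) [ 2.76  1.96 22.6 ] rms 0.6
scene 30 pts 20 knob axis minus plate centre (le,up) [ 2.    3.1  22.64] rms 0.61
scene 30 pts 15 knob axis minus plate centre (le,up) [ 2.09  3.15 22.69] rms 0.62
top 32 pts 25 knob axis minus plate centre (le,up) [ 1.42  1.34 24.36] rms 0.71
top 32 pts 18 knob axis minus plate centre (le,up) [ 2.74  2.91 22.6 ] rms 0.59
scene 32 pts 20 knob axis minus plate centre (le,up) [ 0.94  2.08 22.6 ] rms 0.61
scene 32 pts 16 knob axis minus plate centre (le,up) [ 0.99  2.55 23.01] rms 0.61
```

All views agree: the knob sits about 2.4 mm too far toward its pointer, along tool −z, which is its along-the-bar slack. I correct that and start down.

Emit:
jog_arm:
  series:
    - [[0, 0, 0], [0, 0, 2.4], 1]
    - [[0, 0, 0], [4, 0, 0], 1]
    - [[0, 0, 0], [3, 0, 0], 1]
    - [[0, 0, 0], [2, 0, 0], 1]
    - [[0, 0, 0], [1.5, 0, 0], 1]
    - [[0, 0, 0], [1.5, 0, 0], 1]

```text
clock: 12.98
eef_pos: [468.9, 285.1, 127.4]
tool_rot: [2.327, 0.958, 0.656]
force: [-0.1, -0.1, -0.5]
width: 12.5
```

```bash
python3 - <<'E'
from h import *
th=np.radians(43); 
delta(P+n*53-ptr(th)*.6,frame(-n,ptr(th)))
F=np.array(read_state()['force']); print('F tool',(frame(-n,ptr(th)).T@F).round(1))
E
```

```text
t 12.97 pos [468.9 285.1 127.4] F [-0.1 -0.1 -0.5] M [-0.41  0.52  0.05] w 12.5 q [-0.62  0.67  0.08  2.43  3.32  0.58  2.29]
 turn [-0.2 -0.2 -0. ] shift [18.8  0.1 -0. ]
F tool [ 0.4 -0.3  0.3]
```

Emit:
jog_arm:
  series:
    - [[0, 0, 0], [1.5, 0, 0], 1]
    - [[0, 0, 0], [1.5, 0, 0], 1]
    - [[0, 0, 0], [1, 0, 0], 1]

```text
clock: 13.35
eef_pos: [470.7, 286.4, 124.2]
tool_rot: [2.327, 0.958, 0.656]
force: [-0.8, 1.0, -0.2]
width: 12.5
```

```bash
cat > st.py <<'E'
from h import *
import sys
th=np.radians(float(sys.argv[1])); Rt=frame(-n,ptr(th))
delta(P+n*53-ptr(th)*.6,Rt); s=read_state(); print('F tool',(Rt.T@np.array(s['force'])).round(1),'M tool',(Rt.T@np.array(s['torque'])).round(2))
E
python3 st.py 43
```

```text
t 13.35 pos [470.7 286.4 124.2] F [-0.8  1.  -0.2] M [-0.44  0.54 -0.01] w 12.5 q [-0.62  0.68  0.08  2.43  3.32  0.59  2.29]
 turn [-0.2 -0.2 -0. ] shift [14.8  0.1 -0.1]
F tool [ 0.2 -1.  -0.9] M tool [-0.01 -0.49 -0.5 ]
```

Emit:
jog_arm:
  series:
    - [[0, 0, 0], [1.5, 0, 0], 1]
    - [[0, 0, 0], [1.5, 0, 0], 1]
    - [[0, 0, 0], [1, 0, 0], 1]

```text
clock: 13.72
eef_pos: [472.5, 287.8, 120.9]
tool_rot: [2.327, 0.958, 0.656]
force: [-0.0, -0.9, -1.2]
width: 12.5
```

```bash
python3 st.py 43
```

```text
t 13.72 pos [472.5 287.8 120.9] F [-0.  -0.9 -1.2] M [-0.44  0.52  0.02] w 12.5 q [-0.62  0.69  0.08  2.42  3.32  0.59  2.29]
 turn [-0.2 -0.2 -0. ] shift [10.8  0.1 -0.1]
F tool [ 0.7 -0.4  1.3] M tool [-0.03 -0.48 -0.49]
```

Emit:
jog_arm:
  series:
    - [[0, 0, 0], [1.5, 0, 0], 1]
    - [[0, 0, 0], [1.5, 0, 0], 1]
    - [[0, 0, 0], [1.5, 0, 0], 1]
    - [[0, 0, 0], [1, 0, 0], 1]

```text
clock: 14.22
eef_pos: [475.1, 289.8, 116.4]
tool_rot: [2.327, 0.958, 0.656]
force: [0.3, 0.5, -1.3]
width: 12.5
```

```bash
python3 st.py 43
```

```text
t 14.22 pos [475.1 289.8 116.4] F [ 0.3  0.5 -1.3] M [-0.4   0.56 -0.01] w 12.5 q [-0.62  0.7   0.08  2.42  3.32  0.6   2.29]
 turn [-0.2 -0.2 -0. ] shift [ 5.3  0.1 -0.1]
F tool [ 1.4 -0.4  0. ] M tool [ 0.03 -0.46 -0.51]
```

Emit:
jog_arm:
  series:
    - [[0, 0, 0], [1.5, 0, 0], 1]
    - [[0, 0, 0], [1.5, 0, 0], 1]
    - [[0, 0, 0], [1, 0, 0], 1]
    - [[0, 0, 0], [0, 0, 0], 1]

```text
clock: 14.72
eef_pos: [476.8, 291.0, 113.4]
tool_rot: [2.327, 0.957, 0.656]
force: [-2.1, -1.6, 3.9]
width: 12.2
```

```bash
python3 st.py 43
```

```text
t 14.72 pos [476.8 291.  113.4] F [-2.1 -1.6  3.9] M [-0.33  0.48 -0.04] w 12.2 q [-0.62  0.71  0.08  2.41  3.31  0.6   2.29]
 turn [-0.2 -0.2 -0. ] shift [ 1.7  0.  -0.1]
F tool [-4.7  0.  -0.1] M tool [ 0.05 -0.39 -0.43]
```

Emit:
jog_arm:
  series:
    - [[0, 0, 0], [1, 0, 0], 1]
    - [[0, 0, 0], [1, 0, 0], 1]
    - [[0, 0, 0], [0, 0, 0], 1]

```text
clock: 15.1
eef_pos: [476.7, 291.0, 113.3]
tool_rot: [2.327, 0.956, 0.656]
force: [-11.6, -8.2, 23.8]
width: 12.5
```

```bash
python3 st.py 43
```

```text
t 15.1 pos [476.7 291.  113.3] F [-11.6  -8.2  23.8] M [0.09 0.19 0.19] w 12.5 q [-0.62  0.71  0.08  2.41  3.31  0.6   2.29]
 turn [-0.2 -0.2 -0.1] shift [ 1.6  0.1 -0.1]
F tool [-27.7   1.1  -1.8] M tool [-0.04  0.12 -0.25]
```

Firm seating: 28 N with no further travel, 18–20 mm past the tip height. I ease the pressure and start turning clockwise, which is +rx.

Emit:
jog_arm:
  series:
    - [[0, 0, 0], [-1.7, 0, 0], 1]
    - [[6, 0, 0], [0, 0, 0], 1]
    - [[6, 0, 0], [0, 0, 0], 1]
    - [[0, 0, 0], [0, 0, 0], 1]

```text
clock: 15.6
eef_pos: [476.2, 291.8, 113.4]
tool_rot: [2.539, 0.957, 0.659]
force: [-5.1, -1.0, 9.0]
width: 12.4
```

```bash
python3 st.py 55
```

```text
t 15.6 pos [476.2 291.8 113.4] F [-5.1 -1.   9. ] M [0.07 0.65 0.21] w 12.4 q [-0.58  0.71  0.02  2.41  3.25  0.59  2.15]
 turn [-0.2 -0.2  0.1] shift [1.7 0.7 0.4]
F tool [-10.1  -1.2  -2.5] M tool [ 0.09 -0.11 -0.67]
```

Emit:
jog_arm:
  series:
    - [[6, 0, 0], [0, 0, 0], 1]
    - [[6, 0, 0], [0, 0, 0], 1]
    - [[6, 0, 0], [0, 0, 0], 1]
    - [[0, 0, 0], [0, 0, 0], 1]

```text
clock: 16.1
eef_pos: [477.0, 292.1, 114.0]
tool_rot: [2.852, 0.955, 0.658]
force: [-4.4, -1.3, 10.1]
width: 12.3
```

```bash
python3 st.py 73
```

```text
t 16.1 pos [477.  292.1 114. ] F [-4.4 -1.3 10.1] M [0.17 0.37 0.17] w 12.3 q [-0.52  0.71 -0.08  2.41  3.15  0.59  1.95]
 turn [-0.2 -0.3  0.1] shift [1.7 0.  1.2]
F tool [-10.7  -0.9  -2.6] M tool [ 0.06 -0.07 -0.43]
```

Emit:
jog_arm:
  series:
    - [[6, 0, 0], [0, 0, 0.3], 1]
    - [[6, 0, 0], [0, 0, 0.3], 1]
    - [[5, 0, 0], [0, 0, 0], 1]
    - [[0, 0, 0], [0, 0, 0], 1]

```text
clock: 16.6
eef_pos: [477.3, 292.0, 114.1]
tool_rot: [-3.135, 0.953, 0.657]
force: [-4.2, -1.3, 10.8]
width: 12.6
```

```bash
python3 st.py 90; python3 - <<'E'
from h import *
t,s=grab('top'),grab('scene')
a=cv2.resize(s['img'][140:230,250:370,::-1],None,fx=4,fy=4,interpolation=2); b=cv2.resize(t['img'][170:240,245:325,::-1],(320,280),interpolation=2)
o=np.zeros((360,800,3),np.uint8);o[:,:480]=a;o[:280,480:]=b;cv2.imwrite('pics/t.png',o)
E
```

```text
t 16.6 pos [477.3 292.  114.1] F [-4.2 -1.3 10.8] M [0.25 0.14 0.11] w 12.6 q [-0.45  0.71 -0.17  2.41  3.06  0.59  1.75]
 turn [-0.2 -0.4  0.1] shift [ 1.7 -0.   1.3]
F tool [-11.3  -1.5  -2.8] M tool [ 0.07  0.04 -0.29]
```

View pics/t.png

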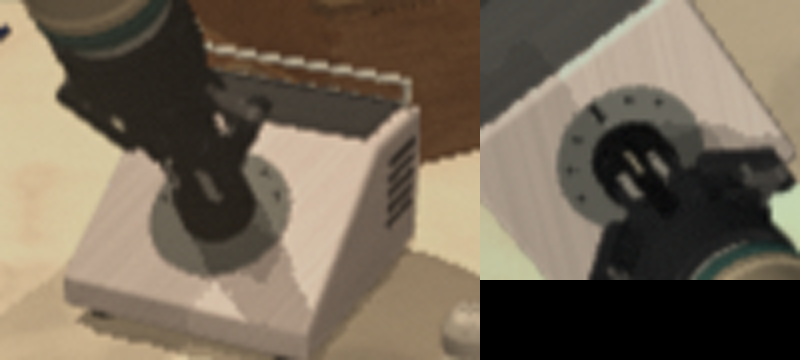

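Picture 8: the knob's skirt is flush on the plate, at scene crop (212,225). In top crop the bar points along the mark's line: mark (597,112), bar (632,160). I take up the shaft play with a few degrees of overshoot, come back, and let go.

Emit:
jog_arm:
  series:
    - [[3.5, 0, 0], [0, 0, 0.5], 1]
    - [[0, 0, 0], [0, 0, 0], 1]
    - [[-3.7, 0, 0], [1, 0, 0], 1]
    - [[0, 0, 0], [0, 0, 0], 1]
    - [[0, 0, 0], [-1, 0, 0], 1]
    - [[0, 0, 0], [0, 0, 0], 1]

```text
clock: 17.45
eef_pos: [477.2, 291.7, 114.0]
tool_rot: [-3.14, 0.953, 0.656]
force: [-2.9, -1.3, 12.3]
width: 12.4
```

```bash
python3 st.py 90
```

```text
t 17.45 pos [477.2 291.7 114. ] F [-2.9 -1.3 12.3] M [0.16 0.06 0.12] w 12.4 q [-0.46  0.71 -0.16  2.41  3.06  0.59  1.76]
 turn [ 0.1 -0.4  0.1] shift [ 1.7 -0.2  1.1]
F tool [-11.9  -0.7  -4.5] M tool [-0.    0.05 -0.2 ]
```

Emit:
jog_arm:
  series:
    - [[0, 0, 0], [-0.8, 0, 0.3], 1]
    - [[0, 0, 0], [0, 0, 0], 0.6]
    - [[0, 0, 0], [0, 0, 0], 0.4]
    - [[0, 0, 0], [0, 0, 0], 0.1]
    - [[0, 0, 0], [0, 0, 0], 0]
    - [[0, 0, 0], [-6, 0, 0], 0]
    - [[0, 0, 0], [-12, 0, 0], 0]
    - [[0, 0, 0], [-8, 0, 0], 0]

```text
clock: 18.45
eef_pos: [463.5, 280.6, 134.9]
tool_rot: [-3.14, 0.958, 0.655]
force: [-0.0, 0.4, 0.6]
width: 42.6
```

```bash
python3 st.py 90
```

```text
t 18.45 pos [463.5 280.6 134.9] F [-0.   0.4  0.6] M [-0.35  0.47 -0.01] w 42.6 q [-0.45  0.65 -0.17  2.44  3.06  0.56  1.75]
 turn [ 0.  -0.1  0.1] shift [29.  -0.6 -1.3]
F tool [-0.4 -0.3 -0.5] M tool [ 0.01 -0.58  0.  ]
```

Emit:
jog_arm:
  series:
    - [[0, 0, 0], [-13, 0, -9], 0]
    - [[0, 0, 0], [-13, 0, -9], 0]
    - [[0, 0, 0], [-13, 10, -9], 0]
    - [[0, 0, 0], [-13, 25, -9], 0]
    - [[0, 0, 0], [-6, 30, -4], 0]
    - [[0, 0, 0], [0, 30, 0], 0]
    - [[0, 0, 0], [0, 30, 0], 0]
    - [[0, 0, 0], [0, 0, 0], 0]

```text
clock: 19.45
eef_pos: [538.8, 182.0, 205.0]
tool_rot: [3.14, 0.956, 0.65]
force: [0.0, 0.4, -0.6]
width: 42.4
```

```bash
cat > chk.py <<'E'
from h import *
s=read_state(); print('t',round(s['clock'],2),'pos',np.round(s['eef_pos'],1),'q',np.round(s['qpos'],2))
tiles=[]
for nm in('top','scene'):
    d=grab(nm); np.savez(nm+'F.npz',**d); c=np.load(nm+'_dial.npz')['ctr']; Q=cloud(d).reshape(-1,3)
    V=d['img'].max(-1).ravel(); h=(Q-c)@n; a=np.c_[(Q-c)@le,(Q-c)@up]; k=(V<80)&(np.linalg.norm(a,axis=1)<40)
    B=a[k&(h>39)&(h<52)]; S=a[k&(h>17)&(h<30)]
    if len(B)>5:
        print(nm,'bar n',len(B),'height',np.median(h[k&(h>39)&(h<52)]).round(1),cv2.minAreaRect(B.astype(np.float32)),'skirt',len(S),np.median(h[k&(h>17)&(h<30)]).round(1) if len(S) else '')
    for hh in(0,35):
        g=np.linspace(-50,50,300);X,Yg=np.meshgrid(-g,-g); p=proj(d,c+n*hh+up*Yg[...,None]+le*X[...,None]).astype(np.float32)
        im=cv2.remap(d['img'],p[...,0],p[...,1],cv2.INTER_CUBIC)[...,::-1].copy(); cv2.line(im,(150,150),(150,60),(0,0,255),1); tiles.append(im)
    full=d['img'][:,:,::-1]
    if nm=='scene': sc=full
cv2.imwrite('pics/f.png',np.vstack([np.hstack(tiles[:2]),np.hstack(tiles[2:])]))
E
python3 chk.py
```

```text
t 19.45 pos [538.8 182.  205. ] q [-0.06  0.5  -0.26  2.29  3.6   0.23  1.49]
top bar n 109 height 45.7 ((-0.03432512283325195, 6.176368713378906), (13.765908241271973, 50.31633377075195), 0.3784703016281128) skirt 212 23.5
scene bar n 104 height 45.6 ((-1.0244202613830566, 4.742116928100586), (51.083412170410156, 15.02132511138916), 88.95751190185547) skirt 156 23.8
```

View pics/f.png

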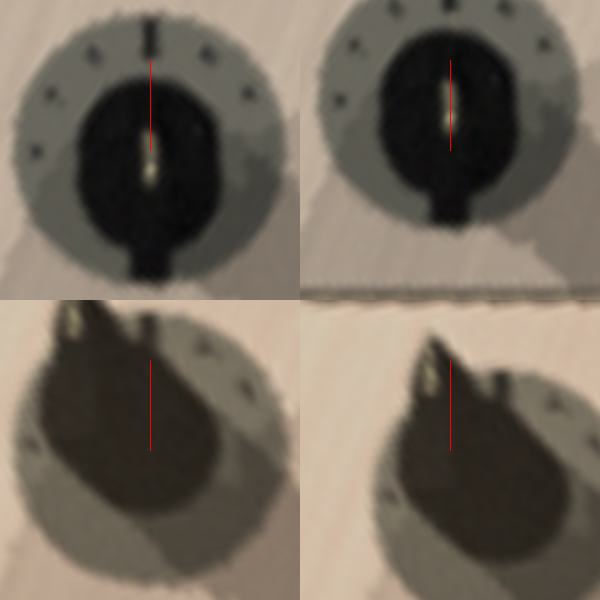

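Picture 9: in the top rectification the pale pointer line at (150,155) and (450,105) lies on the line to the long mark at (150,38). Bar top is 45.7 mm and skirt 23.6 mm above the plate (46 and 24 when home), and the bar is within 1° of the mark. Last, a check of the bystanders.

```bash
python3 - <<'E'
from h import *
L=lambda f:{k:v for k,v in np.load(f).items()}
for nm,bs in(('scene',{'jar':(375,178,400,222),'shaker':(358,214,380,254),'spoon':(254,258,304,284)}),('top',{'jar':(308,117,338,152),'shaker':(357,177,377,197),'spoon':(353,236,369,292)})):
    a,b=L(nm+'0.npz')['img'],L(nm+'F.npz')['img']
    for k,(x0,y0,x1,y1) in bs.items():
        A=cv2.cvtColor(a,7)[y0:y1,x0:x1].astype(np.float32);B=cv2.cvtColor(b,7)[y0:y1,x0:x1].astype(np.float32)
        print(nm,k,'shift px',np.round(cv2.phaseCorrelate(A,B)[0],2),'mean abs diff',abs(A-B).mean().round(1))
o=np.zeros((400,800,3),np.uint8); s=L('sceneF.npz')['img'][130:300,230:430,::-1]; t=L('topF.npz')['img'][90:310,220:420,::-1]
o[:340,:400]=cv2.resize(s,(400,340)); o[:400,400:764]=cv2.resize(t,(364,400)); cv2.imwrite('pics/end.png',o)
E
```

```text
scene jar shift px [0.41 0.54] mean abs diff 1.0
scene shaker shift px [ 0.23 -0.03] mean abs diff 5.2
scene spoon shift px [-0.01  0.55] mean abs diff 3.2
top jar shift px [0.01 0.01] mean abs diff 6.3
top shaker shift px [0.43 4.96] mean abs diff 98.8
top spoon shift px [0.06 0.12] mean abs diff 22.6
```

View pics/end.png

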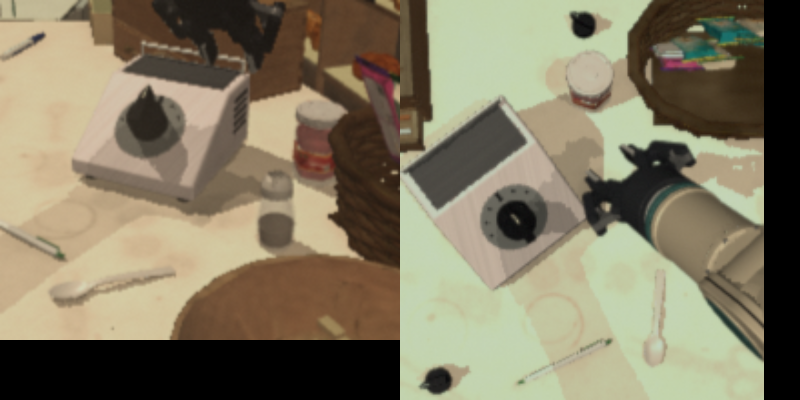

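Picture 10: the knob is on the dial at scene crop (148,115). Jar (315,140), shaker (276,208) and spoon (110,285) stand where they were. The top-view shaker mismatch is only the arm hanging over it.

```bash
python3 -c "
from cell import *
print(read_state()['clock'],read_state()['force']); print(finish_job())"
```

```text
19.55 [-0.74125963 -0.08323881 -0.70119138]
the job is handed in; nothing more can be done
None
```

The knob is pushed home on the shaft, turned clockwise until its pointer lines up with the long mark, and released. I handed the job in at 19.6 s of the 48 s allowed.

**How it went:** I picked the largest of the three black knobs. The first wrist branch ran onto its joint limits over the sloping panel, so I took a detour in free space to reach the other branch. I pushed the knob onto the shaft with its bore turned to about 43° clockwise from panel-left; it took almost no force until it seated. It then stopped firmly at 28 N. I turned it clockwise to about 93.5° to take up the play, came back to 90°, let go and backed off.

**Last checks:**
- **Seating:** the bar top is 45.7 mm and the skirt 23.6 mm above the dial plate, against 46 and 24 mm when fully home.
- **Pointer:** the bar is within about 1° of the long mark in both camera views.
- **Contact:** after release the wrist force was about 1 N, and the gripper is clear of everything.
- **Bystanders:** the jar, spoon and shaker show shifts under 1 pixel in the scene view. In the top view the jar and spoon also match.

**What I could not confirm:**
- **Shaker from above:** the top-view check disagreed (5 pixels) because the arm was hanging over it. I rely on the scene view there.
- **Shaft angle under the knob:** it cannot be seen; I infer it from the overshoot.
- **Camera agreement:** the two views differ by 2–3 mm on absolute positions, so I made the final alignment relative to the dial plate.

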